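# Feel for the steel parallel in the dust-flap box and weigh it

### The arm

A 6-joint arm with a two-finger parallel gripper is mounted at the origin on a cart in front of the work surface, level with it; the furniture and walls round the work are solid. World frame = base frame: x ahead of the robot, y to its left, z up, the work surface at z = 0. Lengths are in m, angles in rad, forces in N, time in s.
With the tool pointing down it reaches from about 0.35 to 0.85 m from the base axis. Payload 8.1 kg.
Tool frame: the origin (TCP) lies on the mounting face of the last link; the fingertips stand 186 mm ahead of it and the grasp point (between the pads) lies 167 mm ahead of it; z points along the fingers, y is the line along which they close (so a half turn about z gives the same grasp; the last joint's range is limited). The gripper opens to 93 mm and grips with 3 to 60 N. Pads are 15 mm wide; open, the fingers measure 128 mm over their backs; the gripper's body (75 mm by 188 mm) begins 65 mm behind the grasp point.
Start: joints at [-1.367, 0.13, 1.488, -0, 1.523, -0.085], TCP at [0.171, -0.575, 0.405] pointing down, gripper open.
Joint ranges: [-2.96, 2.96], [-0.89, 2.26], [0.02, 2.5], [-1.34, 4.48], [0, 2.73], [-2.66, 2.66]. Speed limits (rad/s): [2.39, 2.39, 2.79, 3.14, 3.14, 3.14].

### API

Orientations are given as a rotation vector (axis times angle).
In Python, from plant import * gives the robot as it stands. The module is installed in compiled form; this text tells all that it offers.
- The arm moves only by the tool arm_command, never from a script. Its argument "increments" is a list of rows, each a list of 6 numbers: the shift along the tool's x, y, z in units of 0.2 m (1.0 is 0.2 m), then the turn, a rotation vector about the tool's x, y, z in units of pi rad (1.0 is pi rad). A call has exactly 5 rows; each row is the pose to reach, as a shift and turn from the pose commanded when the call began, along the tool's axes at that moment, turning the shorter way round; what a row does not reach only later rows make up. A row lasts 1/8 s, in which the tool goes at most 62.5 mm and 10.7 degrees, less where a joint would pass 70% of its speed; a pose out of reach is approached as far as the arm can. A call with a number of a shift or a turn outside -1 to 1 is refused whole. A call with a gripper value outside its range is refused whole. "fingers" is the closure, from -1 (fully open) to 1 (shut), set as the call begins (left out, the last holds). The fingers move at their own pace and stop on an object; "force" is the grip in N (left out, the last holds). Time passes only in rows, so rows that repeat a pose let the fingers close, or fill a call up. It gives the time, the measured TCP pose, the force, the opening and the grip force at its end, in the units of the state.
- read_state(): the state, without advancing time (a new reading comes with each control period).
- read_camera(name): name is "scene" or "side" or "wrist"; returns a dict with "image" (420x560x3 uint8, red, green, blue), "fx", "fy", "cx", "cy" (pixels), "T" (4x4, takes a point from camera to world coordinates). Camera axes: x right, y down, z forward; pixel columns grow to the right and rows downward; lengths in m; the calibration is good to about 2 mm. A picture is of the moment at which its call begins. There is no depth.
- close_job(): hands the job in; it is judged then, once.
The state is a dict: "t": time; "q": joint angles; "dq": joint speeds; "joint_torque": joint torques, N m; "tool_pos": TCP position; "orientation": TCP orientation; "force": force on the tool from outside, world axes, zero at the start; "wrist_torque": the same for the moment, N m; "opening": finger opening in m; "gripper_force": force on a finger pad.
Only numpy, scipy, OpenCV 4.12 (cv2) and the standard library are available. Lean on these libraries where they do the work, as an engineer would, in place of code of your own. Each camera call takes 0.05 s, during which the arm holds its last target. There are 200 camera calls.

### The job

A steel bar lies out of sight in the grey store box. Reach in through the two sprung black flaps on top, feel for the bar (nobody knows where along the box it lies), lift it out and lay it gently on the platform of the bench scale, so that its whole weight rests there. Leave the tub, the relay and the black tape roll where they are.

Things in the scene. Friction and masses are not known exactly. Their poses are not given: they have to be found in the camera images.
- box: Grey sheet-steel store box, fixed, 134 mm (own x) by 272 mm (own y; 280 over the rim), 66 mm high, closed on top by two level black flaps that meet over its middle line x = 0. Origin: centre of underside; z up. Walls 4 mm thick; the inside spans 126 by 264 mm. One loose steel bar is hidden inside (see box_floor); nothing else is in it.
- box_floor (a point): Centre of the inner floor, 6 mm above the bench, axes as the box's. The hidden bar, 24 mm wide (box x), 100 long (box y), 16 high, about 0.30 kg, lies flat on this floor, within 2 mm of x = 0 and 2 degrees of parallel to y (two 3 mm high floor ribs 28 mm apart keep it so). Its centre may be anywhere from y = -75 to +75 mm. Grip it across the 24 mm.
- box_slot (a point): Centre of the slot in the box's top, 66 mm above the bench, axes as the box's. The slot is 120 mm (x) by 260 mm (y), rim 4 mm thick, all of it covered by the flaps; fingers more than 115 mm over their backs do not fit.
- leaf_near (a joint): Angle (rad) of the flap hinged at box x = -60 mm, 59 mm wide, 252 long, 3 thick, hinge line 64 mm above the bench: 0 = level, shut; positive = pushed down into the box, to 1.4. A weak spring (1.5 N at the free edge at 1 rad) swings it back level; it yields upward too. Slippery plastic. Pushed down it passes beside the bar.
- leaf_far (a joint): The same for the flap hinged at box x = +60 mm.
- scale: Bench scale, fixed: grey housing 176 x 150 mm, 30 mm high, dark blank display along its front (-x) edge. Origin: near the centre of its underside, 12 mm in front of (-x of) the platform's centre.
- pan_top (a point): Centre of the upper face of the scale's bare steel platform, 140 mm (x) by 146 mm (y), flat, no rim, 55 mm above the bench when empty; it sinks straight down under load.
- pan (a joint): How far the platform has sunk, m: 0 empty, about 0.010 (0.0085 to 0.0112, the bar's mass varies) with the bar resting on it alone, 0.017 at the stop; spring 300 N/m, damped.
- flux_tub: White tub with red screw lid, 48 mm across, 27 mm high, standing beyond the scale; bystander. Origin: centre of underside.
- relay: Small grey relay, 22 x 28 x 40 mm, standing beyond the scale; bystander. Origin: centre of underside.
- tape_black: Black tape roll, 66 mm across, 19 mm high, lying flat beyond the box; bystander. Origin: centre of underside.

How it is judged:
On the way, in this order (a step that is already met when the one before it is completed fails the run):
1. a hand has pushed a flap down into the box (value of joint any of leaf_near, leaf_far above 0.4 rad), for 0.1 s.
2. the bar has been lifted out: nothing lies in or touches the box, and the platform is still empty (contact force between box and anything else below 0.2 N and value of joint pan below 0.002 m), for 0.2 s.
At the end, for the whole second after the job is handed in: The box is empty and nothing touches it; the bar rests with its whole weight on the scale's platform, which has sunk 7.5 to 12.5 mm and is at rest (contact force between box and anything else below 0.2 N and value of joint pan between 0.0075 and 0.0125 m and velocity of joint pan between -0.005 and 0.005 m/s).
It fails at once if the bar is dropped or slammed down (the scale's platform is driven down faster than 0.4 m/s) (velocity of joint pan above 0.4 m/s).
It fails at once if the tub, the relay or the tape roll is moved more than 30 mm (distance of any of flux_tub, relay, tape_black from where it was at the start of the episode above 0.03 m).
It also fails if it takes over 61 s, if anything falls off the work surface, if the arm or the gripper's body presses on something with over 40 N, if the wrist force passes 120 N, or if a joint passes its speed limit or range.

## Working session

There is one attempt and no reset: what is moved stays moved. The work goes in short steps, Python scripts to look and compute and a tool call to move; the robot and the scene stay as the last step left them, time stands still between calls to the robot, and variables do not carry over. Pictures are saved under pics/ and viewed, at most 10 in all, crops included, and the job is handed in when it is done.

Besides the shell and the picture viewer there is one more tool, called as name([rows], argument=value, ...), one row to a line, values as JSON. arm_command: Moves the arm, as the interface text tells. Shifts and turns lie within -1 to 1; 1 stands for 0.2 m of shift or pi rad of turn. Its arguments: {"type":"object","properties":{"increments":{"type":"array","items":{"type":"array","items":{"type":"number","minimum":-1,"maximum":1}}},"fingers":{"type":"number"},"force":{"type":"number"}},"required":["increments"]}

```bash
mkdir -p pics
python3 - <<'E'
from plant import *
import cv2,numpy as np
s=read_state(); print({k:np.round(v,3) for k,v in s.items()})
ims=[]
for n in("scene","side"):
    c=read_camera(n); print(n,c["fx"],c["fy"],c["cx"],c["cy"],np.round(c["T"],4).tolist())
    np.savez(f"{n}0.npz",**c); cv2.imwrite(f"pics/{n}0.png",c["image"][:,:,::-1])
E
```

```text
{'t': np.float64(0.0), 'q': array([-1.367,  0.131,  1.489, -0.   ,  1.523, -0.085]), 'dq': array([-0.002, -0.   , -0.001, -0.001,  0.   , -0.001]), 'joint_torque': array([ 1.0000e-03, -5.5984e+01, -4.9176e+01,  7.7000e-02,  3.6000e-02,
       -0.0000e+00]), 'tool_pos': array([ 0.171, -0.575,  0.404]), 'orientation': array([-3.107, -0.452,  0.   ]), 'force': array([ 0.684, -0.519, -0.918]), 'wrist_torque': array([-0.033,  0.001,  0.035]), 'gripper_force': np.float64(0.0), 'opening': np.float64(0.093)}
scene 387.84100107207615 387.84100107207615 278.64720374320876 210.28746251203086 [[-0.8938, -0.3523, 0.2776, 0.2926], [-0.4481, 0.675, -0.5862, 0.5246], [0.0192, -0.6483, -0.7611, 0.7103], [0.0, 0.0, 0.0, 1.0]]
side 381.51763358455 381.51763358455 280.59720359416605 210.8028322573236 [[-0.9997, -0.0038, -0.0245, 0.5499], [0.0191, 0.5136, -0.8578, 0.7656], [0.0159, -0.858, -0.5134, 0.5041], [0.0, 0.0, 0.0, 1.0]]
```

View pics/scene0.png

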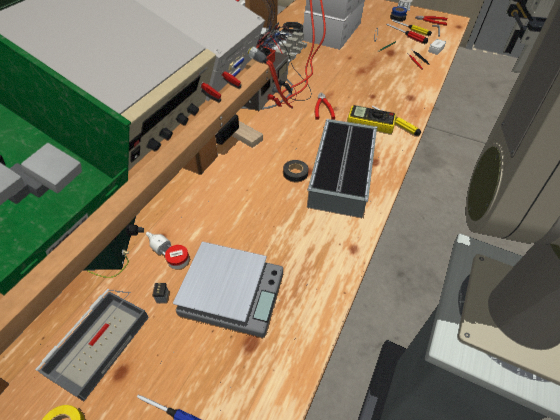

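View pics/side0.png

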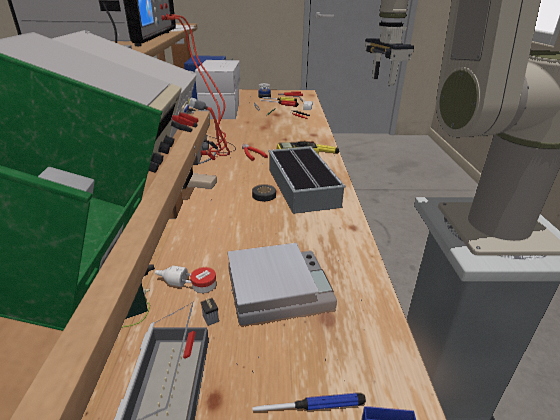

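The scene view shows the box with its black flaps at about (343,160), the tape at (295,170), the platform at about (222,283), the tub at (176,257) and the relay at (160,292). In the side view the box is at about (305,175) and the platform at (272,275). Next I segment the flaps and platform and cast rays from both views.

```bash
cat > h.py <<'E'
import numpy as np,cv2
def ray(c,px,z):
    px=np.asarray(px,float).reshape(-1,2)
    d=np.c_[(px[:,0]-c["cx"])/c["fx"],(px[:,1]-c["cy"])/c["fy"],np.ones(len(px))]@c["T"][:3,:3].T
    o=c["T"][:3,3]; return (o+d*((z-o[2])/d[:,2])[:,None])[:,:2]
def rect(c,m,seed,z):
    n,l,st,ce=cv2.connectedComponentsWithStats(m.astype(np.uint8))
    k=l[seed[1],seed[0]]
    cs,_=cv2.findContours((l==k).astype(np.uint8),cv2.RETR_EXTERNAL,cv2.CHAIN_APPROX_NONE)
    w=ray(c,max(cs,key=len),z).astype(np.float32)*1000
    return st[k],cv2.minAreaRect(w),np.round(cv2.boxPoints(cv2.minAreaRect(w)),1).tolist()
E
python3 - <<'E'
from h import *
for n,fs,ps in(("scene",(345,150),(222,283)),("side",(305,175),(272,275))):
    c=dict(np.load(n+"0.npz")); im=c["image"]; hsv=cv2.cvtColor(im,cv2.COLOR_RGB2HSV)
    v=hsv[:,:,2]; s=hsv[:,:,1]
    print(n,[im[y,x].tolist() for x,y in [fs,ps,(ps[0]+40,ps[1]+30)]])
    m=cv2.morphologyEx((v<60).astype(np.uint8),cv2.MORPH_CLOSE,np.ones((5,5)))
    x0=fs[0]; roi=np.zeros_like(m); roi[110:225,(310 if n=="scene" else 268):(380 if n=="scene" else 350)]=1
    k=m*roi; ys,xs=np.nonzero(k); l=cv2.connectedComponentsWithStats(k); 
    i=1+np.argmax(l[2][1:,4]); p=np.argwhere(l[1]==i)[0]
    print("flap",*rect(c,k,(p[1],p[0]),.0655))
    m=(v>150)&(s<40); print("pan",*rect(c,m,ps,.055))
E
```

```text
scene [[96, 99, 98], [187, 193, 198], [150, 173, 167]]
flap [ 313  122   60   75 3041] ((460.1578369140625, -200.82955932617188), (119.17115020751953, 269.8381042480469), 13.375417709350586) [[371.0, -83.4000015258789], [433.3999938964844, -345.8999938964844], [549.2999877929688, -318.29998779296875], [486.8999938964844, -55.79999923706055]]
pan [ 173  242   93   80 4789] ((552.4718017578125, 224.9133758544922), (138.68617248535156, 145.07752990722656), 12.209092140197754) [[469.3999938964844, 281.1000061035156], [500.0, 139.39999389648438], [635.5999755859375, 168.6999969482422], [604.9000244140625, 310.5]]
side [[39, 34, 37], [171, 170, 176], [110, 100, 98]]
flap [ 270  142   71   70 2222] ((470.025390625, -184.04412841796875), (165.88665771484375, 421.8737487792969), 7.916549205780029) [[358.79998779296875, 13.5], [416.8999938964844, -404.3999938964844], [581.2000122070312, -381.5], [523.0999755859375, 36.29999923706055]]
pan [ 228  243  104   62 4276] ((541.1317138671875, 222.45555114746094), (161.6967010498047, 146.41787719726562), 12.390262603759766) [[446.5, 276.6000061035156], [477.8999938964844, 133.60000610351562], [635.7999877929688, 168.3000030517578], [604.4000244140625, 311.29998779296875]]
```

Run:
```python
from h import *
o=[]
for n,a,b in(("scene",(300,110),(165,235)),("side",(260,140),(215,235))):
    im=np.load(n+"0.npz")["image"][:,:,::-1]
    o.append(np.hstack([cv2.resize(im[y:y+h,x:x+w],(390,290),interpolation=cv2.INTER_CUBIC) for (x,y),w,h in((a,100,110),(b,130,100))]))
cv2.imwrite("pics/z.png",np.vstack(o))
```

```text
(no output)
```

View pics/z.png

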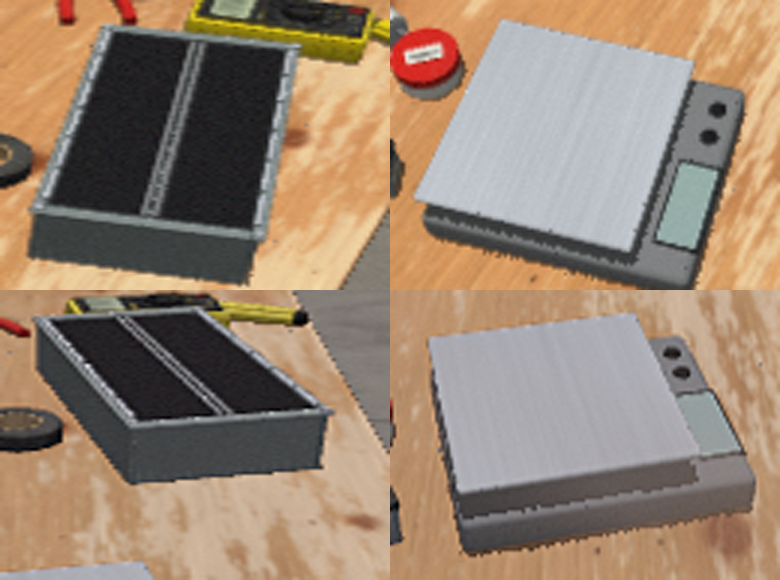

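The zoom shows the outer rim corners clearly. In the scene crop they are at (104,27), (299,45), (262,240) and (33,210); in the side crop they are at (37,27), (200,18), (332,121) and (130,132). The flap seams run along the middle of the box. I cast these points to the rim height.

Run:
```python
from h import *
P={"scene":([(104,27),(299,45),(262,240),(33,210)],(300,110),[(197,42),(151,214)]),"side":([(37,27),(200,18),(332,121),(130,132)],(260,140),[(122,28),(225,123)])}
f=np.array([390/100,290/110])
for n,(p,o,sm) in P.items():
    c=dict(np.load(n+"0.npz")); w=ray(c,np.array(p)/f+o,.066)*1000
    d=np.linalg.norm(w-np.roll(w,-1,0),axis=1)
    e=[np.degrees(np.arctan2(*(w[i]-w[j])[::-1])) for i,j in((3,0),(2,1),(0,1),(3,2))]
    print(n,w.round(1).tolist(),"c",w.mean(0).round(1),"len",d.round(1),"ang",np.round(e,1))
    s=ray(c,np.array(sm)/f+o,.065)*1000; print("seam",s.round(1).tolist(),np.degrees(np.arctan2(*(s[1]-s[0])[::-1])))
# blue-tolerant flap mask, scene
c=dict(np.load("scene0.npz")); im=c["image"]; g=im.max(2)
for th in(40,50,70):
    m=(g<th).astype(np.uint8); m=cv2.morphologyEx(m,cv2.MORPH_OPEN,np.ones((3,3))); roi=np.zeros_like(m); roi[115:198,312:376]=1
    m=cv2.morphologyEx(m*roi,cv2.MORPH_CLOSE,np.ones((7,7)))
    for s in((328,160),(355,160)): 
        r=rect(c,m,s,.0655); print(th,r[0],np.round(r[1][0],1),np.round(r[1][1],1),round(r[1][2],1))
```

```text
scene [[556.0, -321.2], [425.5, -356.8], [363.8, -87.8], [494.8, -58.8]] c [ 460.  -206.2] len [135.4 275.9 134.2 269.4] ang [103.1 102.9  15.3  12.5]
seam [[490.0, -329.5], [431.7, -87.6]] 103.54943834830108
side [[555.9, -324.5], [425.8, -355.4], [363.6, -89.9], [495.7, -65.9]] c [ 460.2 -208.9] len [133.7 272.6 134.2 265.5] ang [103.1 103.2  13.3  10.3]
seam [[489.5, -325.3], [433.3, -86.9]] 103.26498834795414
40 [ 314  124   58   72 3091] [ 461.4 -206.8] [116.8 248.6] 13.2
40 [ 314  124   58   72 3091] [ 461.4 -206.8] [116.8 248.6] 13.2
50 [ 314  123   58   73 3204] [ 461.5 -207.5] [118.1 251.3] 13.2
50 [ 314  123   58   73 3204] [ 461.5 -207.5] [118.1 251.3] 13.2
70 [ 312  122   61   76 3561] [ 458.2 -193.9] [119.7 286.1] 13.3
70 [ 312  122   61   76 3561] [ 458.2 -193.9] [119.7 286.1] 13.3
```

```bash
cat > m.py <<'E'
import sys,numpy as np
from plant import *
from scipy.spatial.transform import Rotation as Ro
# args: x y (mm, grasp point) ztip(mm) yaw of tool y (deg)
def st():
    s=read_state(); R=Ro.from_rotvec(s["orientation"]); Y=R.as_matrix()[:,1]
    print("t",round(s["t"],2),"p",(s["tool_pos"]*1000).round(1),"tip z",round(s["tool_pos"][2]*1000-186,1),"yaw y",np.degrees(np.arctan2(Y[1],Y[0])).round(2),"F",s["force"].round(2),"op",round(s["opening"]*1000,1),"gf",round(float(s["gripper_force"]),1),"q",s["q"].round(2))
    return s,R
def go(x,y,zt,yaw):
    s,R=st()
    a=np.radians(yaw); Y=np.array([np.cos(a),np.sin(a),0]); Z=np.array([0,0,-1.]); T=np.c_[np.cross(Y,Z),Y,Z]
    d=R.inv().apply(np.array([x,y,zt+186])/1000-s["tool_pos"])/.2
    print("inc",d.round(4).tolist(),((R.inv()*Ro.from_matrix(T)).as_rotvec()/np.pi).round(4).tolist())
def box(u,v):
    a=np.radians(13.2); c,n=np.cos(a),np.sin(a); return 460.8+c*u-n*v,-207.5+n*u+c*v
E
python3 - <<'E'
from m import *
go(*box(0,0),130,13.2); go(*box(0,0),130,193.2)
c=read_camera("wrist"); s=read_state(); R=Ro.from_rotvec(s["orientation"]).as_matrix()
print("cam in tool",(R.T@(c["T"][:3,3]-s["tool_pos"])).round(3),(R.T@c["T"][:3,:3]).round(2).tolist(),c["fx"])
E
```

```text
t 0.1 p [ 170.9 -574.9  403.8] tip z 217.8 yaw y -73.45 F [-0.41  0.32  0.22] op 93.0 gf 0.0 q [-1.37  0.13  1.49 -0.    1.52 -0.09]
inc [1.9127, -1.3476, 0.4414] [-0.0004, -0.0004, -0.4814]
t 0.1 p [ 170.9 -574.9  403.8] tip z 217.8 yaw y -73.45 F [-0.41  0.32  0.22] op 93.0 gf 0.0 q [-1.37  0.13  1.49 -0.    1.52 -0.09]
inc [1.9127, -1.3476, 0.4414] [-0.0004, 0.0004, 0.5186]
cam in tool [0.079 0.    0.019] [[-0.0, -0.96, -0.28], [1.0, 0.0, -0.0], [0.0, -0.28, 0.96]] 350.03997008279924
```

arm_command([
  [0.96, -0.67, 0.22, 0, 0, -0.24],
  [0.96, -0.67, 0.22, 0, 0, -0.24],
  [0.96, -0.67, 0.22, 0, 0, -0.24],
  [0.96, -0.67, 0.22, 0, 0, -0.24],
  [0.96, -0.67, 0.22, 0, 0, -0.24],
], fingers=0.03, force=20)

```text
t: 0.78
tool_pos: [0.3183, -0.3894, 0.3596]
orientation: [-2.717, -1.572, -0.001]
force: [-0.3, -0.4, -1.2]
opening: 0.0482
gripper_force: 0.0
```

```bash
python3 -c "
from m import *
go(*box(0,0),110,13.2)"
```

```text
t 0.78 p [ 318.3 -389.4  359.6] tip z 173.6 yaw y -29.91 F [-0.35 -0.37 -1.19] op 48.2 gf 0.0 q [-0.99 -0.11  1.81  0.    1.44 -0.47]
inc [1.143, 0.1647, 0.3194] [-0.0003, -0.0007, -0.2395]
```

arm_command([
  [0.3, 0.05, 0.1, 0, 0, -0.06],
  [0.6, 0.1, 0.2, 0, 0, -0.12],
  [0.9, 0.14, 0.3, 0, 0, -0.18],
  [0.98, 0.14, 0.32, 0, 0, -0.24],
  [0.98, 0.14, 0.32, 0, 0, -0.24],
])

```text
t: 1.4
tool_pos: [0.4399, -0.2365, 0.2962]
orientation: [-1.956, -2.457, 0.001]
force: [-0.2, 0.3, -0.0]
opening: 0.0447
gripper_force: 0.0
```

```bash
python3 -c "
from m import *
go(*box(0,0),80,13.2)"
```

```text
t 1.4 p [ 439.9 -236.5  296.2] tip z 110.2 yaw y 12.95 F [-0.22  0.33 -0.04] op 44.7 gf 0.0 q [-0.6  -0.06  1.89 -0.    1.32 -0.82]
inc [0.1178, 0.1343, 0.1509] [-0.0003, -0.0002, -0.0014]
```

arm_command([
  [0.118, 0.134, 0.1, 0, 0, 0],
  [0.118, 0.134, 0.15, 0, 0, 0],
  [0.118, 0.134, 0.22, 0, 0, 0],
  [0.118, 0.134, 0.3, 0, 0, 0],
  [0.118, 0.134, 0.35, 0, 0, 0],
])

```text
t: 2.02
tool_pos: [0.4601, -0.2085, 0.2259]
orientation: [-1.959, -2.456, 0.0]
force: [-0.3, -0.3, 3.5]
opening: 0.0451
gripper_force: 1.4
```

```bash
python3 -c "
from m import *
import cv2
go(*box(0,0),30,13.2)
c=read_camera('wrist'); np.savez('w1.npz',**c); cv2.imwrite('pics/w1.png',c['image'][:,:,::-1])"
```

```text
t 2.02 p [ 460.1 -208.5  225.9] tip z 39.9 yaw y 12.85 F [-0.27 -0.31  3.47] op 45.1 gf 1.4 q [-0.53  0.04  1.92 -0.    1.18 -0.75]
inc [0.0043, 0.0045, 0.0493] [-0.0001, -0.0, -0.002]
```

View pics/w1.png

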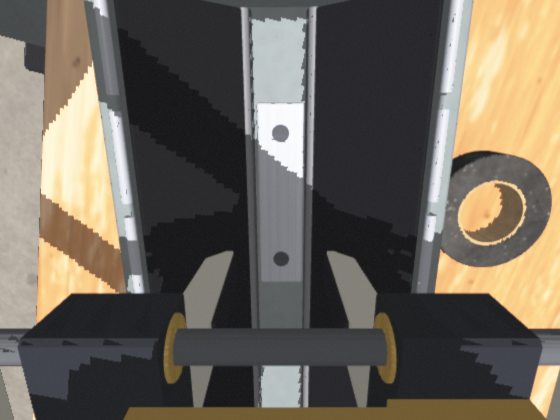

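The wrist camera sees the bar between the opened flaps. It spans rows 103 to 281 and columns 258 to 304, with dots at (280,133) and (281,259).

```bash
python3 -c "
from m import *; from h import ray
c=dict(np.load('w1.npz')); w=ray(c,[(281,103),(281.5,281),(258,103),(304,103),(281,133),(281,259)],.022)*1000
a=np.radians(13.2); d=w-[460.8,-207.5]; print(np.c_[d@[np.cos(a),np.sin(a)],d@[-np.sin(a),np.cos(a)]].round(1))
v=d[:2].mean(0)@[-np.sin(a),np.cos(a)]; print(v); go(*box(0,v),30,13.2)"
```

```text
[[  0.5  81.1]
 [  0.3 -18.2]
 [-11.1  81.2]
 [ 12.1  81. ]
 [  0.4  66.3]
 [  0.1  -4.2]]
31.46081857473498
t 2.08 p [ 459.8 -208.2  224.7] tip z 38.7 yaw y 12.86 F [ 0.55 -0.47  0.56] op 44.9 gf 1.4 q [-0.53  0.04  1.92 -0.    1.18 -0.75]
inc [0.1594, 0.0049, 0.0438] [-0.0004, -0.0003, -0.0019]
```

arm_command([
  [0.06, 0.006, 0, 0, 0, -0.002],
  [0.13, 0.006, 0.02, 0, 0, -0.002],
  [0.159, 0.006, 0.06, 0, 0, -0.002],
  [0.159, 0.006, 0.1, 0, 0, -0.002],
  [0.159, 0.006, 0.132, 0, 0, -0.002],
])

```text
t: 2.7
tool_pos: [0.4545, -0.1764, 0.1997]
orientation: [-1.948, -2.464, 0.0]
force: [0.2, 0.1, 4.0]
opening: 0.0449
gripper_force: 1.9
```

```bash
python3 -c "
from m import *
go(*box(0.3,31.5),11,13.2)"
```

```text
t 2.7 p [ 454.5 -176.4  199.7] tip z 13.7 yaw y 13.33 F [0.17 0.14 4.05] op 44.9 gf 1.9 q [-0.48  0.04  1.98  0.    1.12 -0.71]
inc [-0.0012, -0.0035, 0.0135] [-0.0001, -0.0001, 0.0007]
```

arm_command([
  [0, -0.003, 0.012, 0, 0, 0],
  [0, -0.003, 0.012, 0, 0, 0],
  [0, -0.003, 0.012, 0, 0, 0],
  [0, -0.003, 0.012, 0, 0, 0],
  [0, -0.003, 0.012, 0, 0, 0],
], fingers=1, force=30)

```text
t: 3.32
tool_pos: [0.454, -0.1768, 0.198]
orientation: [1.949, 2.464, -0.0]
force: [0.7, -1.8, 0.4]
opening: 0.0238
gripper_force: 32.3
```

```bash
python3 -c "
from m import *
go(*box(0.3,31.5),60,13.2)"
```

```text
t 3.33 p [ 454.  -176.8  198. ] tip z 12.0 yaw y 13.3 F [ 0.74 -1.81  0.37] op 23.8 gf 32.3 q [-0.48  0.04  1.99 -0.    1.12 -0.71]
inc [0.0003, -0.0004, -0.2402] [0.0, 0.0001, 0.0006]
```

Gripped at 23.8 mm. Lifting slowly.

arm_command([
  [0, 0, -0.04, 0, 0, 0],
  [0, 0, -0.1, 0, 0, 0],
  [0, 0, -0.16, 0, 0, 0],
  [0, 0, -0.22, 0, 0, 0],
  [0, 0, -0.28, 0, 0, 0],
])

```text
t: 3.95
tool_pos: [0.454, -0.1767, 0.255]
orientation: [1.949, 2.464, 0.0]
force: [-0.2, 0.4, -2.9]
opening: 0.0237
gripper_force: 30.0
```

arm_command([
  [0, 0, -0.08, 0, 0, 0],
  [0, 0, -0.18, 0, 0, 0],
  [0, 0, -0.28, 0, 0, 0],
  [0, 0, -0.35, 0, 0, 0],
  [0, 0, -0.35, 0, 0, 0],
])

```text
t: 4.58
tool_pos: [0.4544, -0.1769, 0.3254]
orientation: [1.948, 2.462, 0.001]
force: [-0.3, 0.1, -2.4]
opening: 0.0235
gripper_force: 30.0
```

```bash
python3 -c "
from m import *
import cv2
go(552,225,136,12.2)
c=read_camera('wrist'); d=read_camera('scene'); cv2.imwrite('pics/w2.png',cv2.resize(np.hstack([c['image'],d['image']])[:,:,::-1],(800,300)))"
```

```text
t 4.58 p [ 454.4 -176.9  325.4] tip z 139.4 yaw y 13.31 F [-0.3   0.06 -2.41] op 23.5 gf 30.0 q [-0.48 -0.13  1.89  0.    1.37 -0.71]
inc [1.8433, 0.9372, 0.0159] [0.0006, 0.0005, 0.0062]
```

View pics/w2.png

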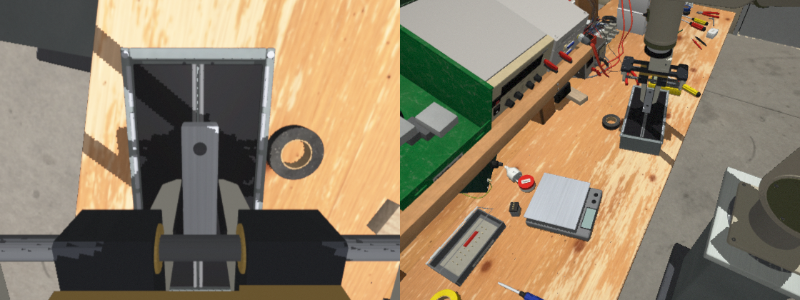

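The left half shows the bar held level between the fingers above the shut flaps (end dot at about (200,150)). The box is clear. Now across to the scale.

arm_command([
  [0.1, 0.05, 0, 0, 0, 0],
  [0.3, 0.15, 0, 0, 0, 0],
  [0.5, 0.25, 0, 0, 0, 0],
  [0.7, 0.36, 0, 0, 0, 0],
  [0.9, 0.46, 0, 0, 0, 0],
])

```text
t: 5.3
tool_pos: [0.5019, 0.0211, 0.3227]
orientation: [-1.948, -2.463, 0.002]
force: [1.4, 0.4, -3.4]
opening: 0.0234
gripper_force: 30.0
```

arm_command([
  [0.2, 0.1, 0, 0, 0, 0],
  [0.4, 0.2, 0, 0, 0, 0.002],
  [0.6, 0.3, 0, 0, 0, 0.004],
  [0.8, 0.41, 0, 0, 0, 0.006],
  [0.9, 0.46, 0, 0, 0, 0.006],
])

```text
t: 5.92
tool_pos: [0.55, 0.218, 0.3225]
orientation: [-1.969, -2.446, 0.003]
force: [-0.2, -0.4, -2.5]
opening: 0.0237
gripper_force: 30.0
```

```bash
python3 -c "
from m import *
go(552,225,90,12.2)"
```

```text
t 5.92 p [550.  218.  322.5] tip z 136.5 yaw y 12.33 F [-0.2  -0.44 -2.46] op 23.7 gf 30.0 q [0.29 0.16 1.61 0.   1.38 0.08]
inc [0.0322, 0.0179, 0.2323] [-0.0007, -0.0, 0.0007]
```

arm_command([
  [0.03, 0.018, 0.08, 0, 0, 0],
  [0.03, 0.018, 0.16, 0, 0, 0],
  [0.03, 0.018, 0.24, 0, 0, 0],
  [0.03, 0.018, 0.3, 0, 0, 0],
  [0.03, 0.018, 0.33, 0, 0, 0],
])

```text
t: 6.55
tool_pos: [0.5522, 0.2219, 0.2567]
orientation: [-1.973, -2.444, 0.002]
force: [-0.3, 0.4, -3.7]
opening: 0.0237
gripper_force: 30.0
```

arm_command([
  [0, 0, 0.015, 0, 0, 0],
  [0, 0, 0.03, 0, 0, 0],
  [0, 0, 0.045, 0, 0, 0],
  [0, 0, 0.055, 0, 0, 0],
  [0, 0, 0.055, 0, 0, 0],
])

```text
t: 7.18
tool_pos: [0.5524, 0.2227, 0.2468]
orientation: [-1.972, -2.445, 0.0]
force: [-0.1, -0.5, -2.6]
opening: 0.0235
gripper_force: 30.0
```

```bash
python3 -c "
from m import *
go(552,225,53,12.2)"
```

```text
t 7.17 p [552.4 222.7 246.8] tip z 60.8 yaw y 12.23 F [-0.05 -0.51 -2.6 ] op 23.5 gf 30.0 q [0.3  0.25 1.66 0.   1.24 0.08]
inc [0.0119, 0.0006, 0.0392] [-0.0001, -0.0, 0.0002]
```

arm_command([
  [0, 0, 0.01, 0, 0, 0],
  [0, 0, 0.02, 0, 0, 0],
  [0, 0, 0.03, 0, 0, 0],
  [0, 0, 0.04, 0, 0, 0],
  [0, 0, 0.045, 0, 0, 0],
])

```text
t: 7.8
tool_pos: [0.5526, 0.2227, 0.2381]
orientation: [1.972, 2.445, 0.001]
force: [-0.3, -0.1, 0.3]
opening: 0.0241
gripper_force: 30.0
```

```bash
python3 -c "
from m import *
go(552,225,51,12.2)"
```

```text
t 7.8 p [552.6 222.7 238.1] tip z 52.1 yaw y 12.23 F [-0.26 -0.07  0.33] op 24.1 gf 30.0 q [0.3  0.26 1.66 0.   1.22 0.08]
inc [0.0119, -0.0006, 0.0053] [0.0002, -0.0, 0.0002]
```

The force is about zero, so the platform carries the bar. Releasing and retreating.

arm_command([
  [0, 0, 0, 0, 0, 0],
  [0, 0, 0, 0, 0, 0],
  [0, 0, 0, 0, 0, 0],
  [0, 0, 0, 0, 0, 0],
  [0, 0, 0, 0, 0, 0],
], fingers=0.1)

```text
t: 8.43
tool_pos: [0.5525, 0.2226, 0.238]
orientation: [1.972, 2.445, 0.0]
force: [0.4, 0.1, -0.0]
opening: 0.0421
gripper_force: 0.0
```

arm_command([
  [0, 0, -0.04, 0, 0, 0],
  [0, 0, -0.12, 0, 0, 0],
  [0, 0, -0.25, 0, 0, 0],
  [0, 0, -0.4, 0, 0, 0],
  [0, 0, -0.5, 0, 0, 0],
])

```text
t: 9.05
tool_pos: [0.5529, 0.2228, 0.3411]
orientation: [1.971, 2.444, 0.004]
force: [0.6, -0.1, 0.4]
opening: 0.0419
gripper_force: 0.0
```

```bash
python3 -c "
from m import *
import cv2
st(); c=read_camera('scene');d=read_camera('side'); cv2.imwrite('pics/e.png',cv2.resize(np.hstack([c['image'][100:340,130:400],d['image'][120:360,160:430]])[:,:,::-1],(800,356)))"
```

```text
t 9.05 p [552.9 222.8 341.1] tip z 155.1 yaw y 12.23 F [ 0.65 -0.09  0.38] op 41.9 gf 0.0 q [ 0.3   0.16  1.58 -0.    1.41  0.08]
```

View pics/e.png

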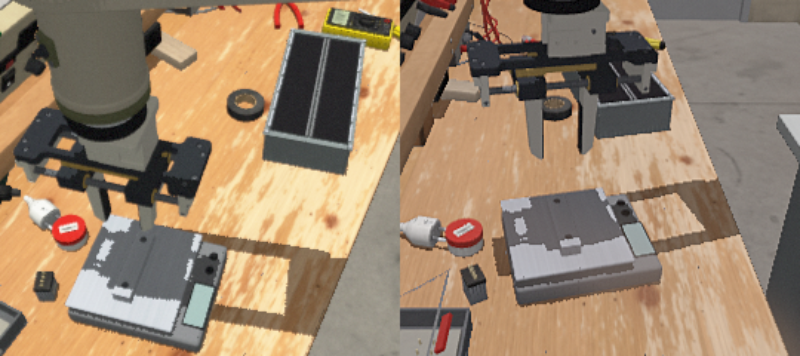

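The bar lies centred on the platform: dots at about (145,240) and (122,292) in the left half, and the bar's end at (570,245) in the right half. The fingers are clear, the flaps are shut, and the tub, relay and tape are where they were.

arm_command([
  [0, 0, 0, 0, 0, 0],
  [0, 0, 0, 0, 0, 0],
  [0, 0, 0, 0, 0, 0],
  [0, 0, 0, 0, 0, 0],
  [0, 0, 0, 0, 0, 0],
])

```text
t: 9.78
tool_pos: [0.5524, 0.2226, 0.3377]
orientation: [-1.972, -2.445, 0.0]
force: [0.2, 0.2, -0.1]
opening: 0.0421
gripper_force: 0.0
```

```bash
python3 -c "
from plant import *
print(close_job())"
```

```text
the job is handed in; nothing more can be done
None
```

I lifted the bar out of the box, laid it on the scale platform and handed the job in at about 9.8 s; no verdict came back, but the last pictures show the bar centred on the platform, the flaps shut, and the tub, relay and tape where they were.

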